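# Dock a tube block under the sprung clamp toe

### The job

Set the aluminium tube block on the grey docking plate and slide its flat tongue along the plate, in under the overhang and the sprung clamp toe, until it meets the spring stop hidden inside; the stop is set to a different depth each time, so feel for it. Press the block home with a firm but moderate push, about 11 N on the stop (at least 7, never over 15), then let go so that it stays clamped, flat on the plate and still bearing on the stop. Leave the bottle, the tape roll and the timer where they are.

Things in the scene. Friction and masses are not known exactly. Their poses are not given: they have to be found in the camera images.
- tube_block: Bare aluminium block, about 0.4 kg. Upper part 50 (own x) x 44 (y) x 50 mm high, six round holes in its top, on a foot 50 mm wide, 8 mm thick; 58 mm high in all. Origin: underside of the foot, under the upper part's centre. The foot runs from x = -29 to +109 mm; its tongue (x = 25 to 109) points along own +x. Grasp across the 44 mm. Starts flat on the worktop, left or right of the dock.
- tongue_tip (a point): Middle of the tongue's front end, on the underside of the foot (x = 109 mm in the tube block's frame). The last 6 mm of the tongue are only 5 mm thick and 44 mm wide.
- dock: Grey docking plate, fixed. Origin: its underside (worktop level), middle of the pocket's mouth; own +x is the way the tongue slides in. Flat deck 10 mm high, 110 mm wide, x = -175 to +107 mm. The pocket lies between cheeks with inner faces at y = +-27 mm, x = 0 to 104. Its roof (30 to 36 mm above the worktop, x = 10 to 104) is the overhang; two spring pins stand on it at x = 22, to 52 mm.
- dock_mouth (a point): Middle of the pocket's mouth on the deck's top (10 mm above the dock's origin), the level on which the foot slides. Ahead of it low flared guides, 24 mm above the worktop, run from x = -24 to 0 mm and narrow from about 61 to 54 mm apart; the foot has 2 mm clearance each side between the cheeks.
- toe (a joint): Lift of the dark steel clamp toe, m: 0 at rest, 0.002 over the full foot. Under the roof, 36 mm wide: its sloping front falls from 23 mm above the worktop at dock x = 0 to 16 at x = 16, then level to x = 29. The tongue lifts it when pushed along the deck. It presses with 4 N at rest, 6 N at 0.002; pushing it up takes up to 12 N, sliding on under it 3 to 8 N of friction.
- stop (a joint): Compression of the spring stop, m: 0 untouched, grows as the tongue tip presses it along the dock's +x; 4 N per mm (0.0025 is 10 N), travel 8 mm, damped (80 N s/m). Its face, a rubber pad 34 mm wide, lies anywhere from x = 34 to 74 mm in the dock's frame, different each time and not measured: feel for it. Friction grows a little with the push: of a rise in push of 13 N some 10 to 12 N reach the stop.
- bottle: Round lab bottle with a screw cap, 56 x 52 x 103 mm, a bystander. Origin: centre of its underside.
- tape: Roll of label tape lying flat, 62 mm diameter, 18 mm high, a bystander. Origin: centre of its underside.
- timer: Small white bench timer, 60 x 68 x 18 mm, a bystander. Origin: centre of its underside.

How it is judged:
By the outcome, as a careful person would: the job done as asked, in the order asked, and still so for the second after the job is handed in, with the robot touching nothing.
It also fails if it takes over 67 s, if anything falls off the work surface, if the arm or the gripper's body presses on something with over 40 N, if the wrist force passes 120 N, or if a joint passes its speed limit or range.

### The arm

A 6-joint arm with a two-finger parallel gripper is mounted at the origin on a cart in front of the work surface, level with it; the furniture and walls round the work are solid. World frame = base frame: x ahead of the robot, y to its left, z up, the work surface at z = 0. Lengths are in mm, angles in rad, forces in N, time in s.
With the tool pointing down it reaches from about 275 to 825 mm from the base axis. Payload 4.9 kg.
Tool frame: the origin (TCP) lies at the very end of the fingers, on their centre line; the grasp point (between the pads) lies 19 mm behind it; z points along the fingers, y is the line along which they close (so a half turn about z gives the same grasp; the last joint's range is limited). The gripper opens to 85 mm and grips with 20 to 120 N. Pads are 22 mm wide; open, the fingers measure 114 mm over their backs; the gripper's body (76 mm by 85 mm) begins 54 mm behind the grasp point. The pads swing forward as they close: fully open they stand 13 mm farther back than shut.
Start: joints at [1.139, 0.326, -0.193, 1.052, 0, 1.437], TCP at [161.374, 525.811, 204.781] pointing down, gripper open.
Joint ranges: [-2.65, 2.65], [-0.97, 1.79], [-1.3, 1.35], [-1.93, 2.1], [-1.47, 1.37], [-3.14, 3.14]. Speed limits (rad/s): [2.57, 2.57, 3.14, 3.14, 3.14, 3.14].

### API

Orientations are given as [roll, pitch, yaw] about the fixed x, y, z axes, in that order (R = Rz(yaw) Ry(pitch) Rx(roll)).
In Python, from bench import bot, solve_ik, imaging gives the robot as it stands. Calls block until the motion is done:
- bot.move_ptp(position, orientation): joint-space move of the TCP to a pose.
- bot.movel(position, rot=None, max_speed=150, threshold=None): straight line of the TCP; rot=None keeps the orientation; max_speed is the mean speed in mm/s. With threshold (N) it stops when the force on the tool has changed by that much, and returns True; else False.
- bot.move_j(angles): joint-space move.
- bot.grip(opening, effort=None): opening from 0.0 (shut) to 1.0 (fully open); effort is the grip in N (None keeps the last); returns when the fingers have stopped.
- bot.dwell(seconds).
- solve_ik(position, orientation): joint angles nearest the present ones, or None.
- bot.get_state(): the state.
- imaging.capture(name): name is "side" or "top" or "wrist"; returns the picture (400x640x3 uint8, blue, green, red); there is no depth.
- imaging.camera_model(name): a dict with "K" (3x3 intrinsics, pixels), "k1" (the pictures are not rectified: a ray, as slopes to the right and down, at radius r is drawn at 1 + k1 r^2 times it, then the intrinsics apply), "position" and "rotation" of the camera in the world. Camera axes: x right, y up, looking along -z (the intrinsics and any distortion apply to the point x, -y, -z); pixel columns grow to the right and rows downward; lengths in mm; the calibration is good to about 2 mm. A picture is of the moment at which its call begins: read the wrist's pose just before it. camera_model takes no time and is no camera call; for the wrist camera it gives the pose at the moment of the call.
A pose or a line that the arm cannot do raises bot.IKError and nothing moves.
- bot.sign_off(): hands the job in; it is judged then, once.
The state is a dict: "t": time; "qpos": joint angles; "joint_velocities": joint speeds; "effort": joint torques, N m; "tcp_pos": TCP position; "orientation": TCP orientation; "contact_force": force on the tool from outside, world axes, zero at the start; "wrist_torque": the same for the moment, N m; "opening": opening from 0.0 (shut) to 1.0 (fully open); "gripper_force": force on a finger pad.
Only numpy, scipy, OpenCV 4.12 (cv2) and the standard library are available. Lean on these libraries where they do the work, as an engineer would, in place of code of your own. Each camera call takes 0.05 s, during which the arm holds its last target. There are 200 camera calls.

## Working session

There is one attempt and no reset: what is moved stays moved. The work goes in short steps, each a Python script; the robot and the scene stay as the last script left them, time stands still between calls to the robot, and variables do not carry over. Pictures are saved under pics/ and viewed, at most 10 in all, crops included, and the job is handed in when it is done.

```bash
ls; mkdir -p pics; python3 - <<'E'
from bench import bot, solve_ik, imaging
import cv2
for n in ["top","side"]:
    cv2.imwrite(f"pics/{n}0.png",imaging.capture(n)); m=imaging.camera_model(n); print(n,m)
s=bot.get_state();print(s['t'],s['tcp_pos'],s['orientation'],s['contact_force'])
E
```

```text
pics
top {'K': array([[389.12158213,   0.        , 324.82974295],
       [  0.        , 389.12158213, 194.34355153],
       [  0.        ,   0.        ,   1.        ]]), 'k1': -0.032045408383572054, 'position': array([418.73575607,  18.00202049, 922.23506711]), 'rotation': array([ 0.17268903, -0.00715012, -1.58554607])}
side {'K': array([[402.14988911,   0.        , 316.63005696],
       [  0.        , 402.14988911, 200.09174563],
       [  0.        ,   0.        ,   1.        ]]), 'k1': -0.059701848211878884, 'position': array([ 125.76141251, -840.48419419,  658.87867226]), 'rotation': array([ 0.99083024, -0.01293672, -0.47064159])}
0.1 [161.11950965 525.29940184 204.0879961 ] [-3.14008516e+00 -2.19263143e-04  2.84385585e+00] [ 0.41153116 -0.10782738 -0.43771059]
```

View pics/top0.png

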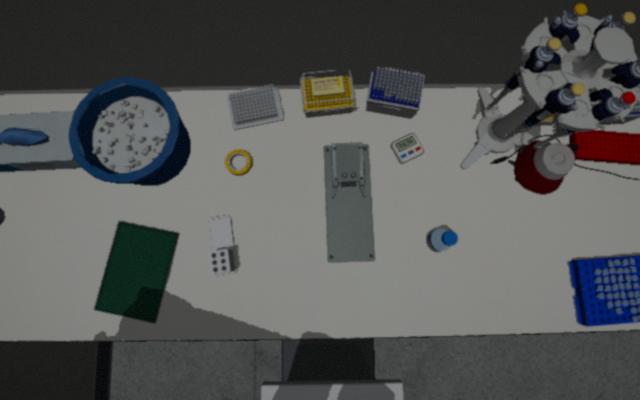

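View pics/side0.png

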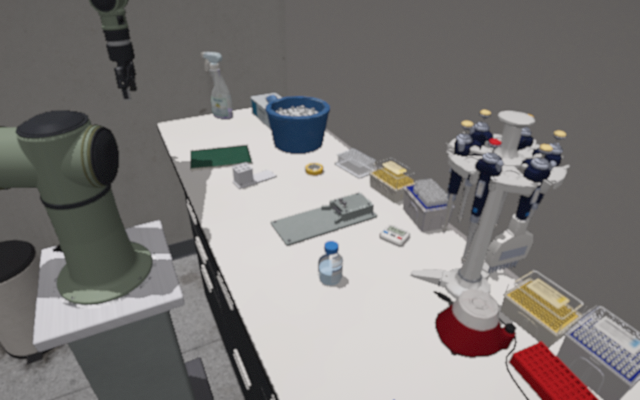

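Top view: the dock is at px (324-375, 143-262) with its mouth facing the robot. The block is at px (221,245), tongue pointing up/away (+x). Timer (407,147), tape (238,161) and bottle (442,238) stand clear.

```bash
cat > h.py <<'E'
from bench import bot, solve_ik, imaging
import numpy as np, cv2
from scipy.spatial.transform import Rotation as Ro
def Rm(r):
    r=np.asarray(r); return r if r.shape==(3,3) else Ro.from_euler('xyz',r).as_matrix()
def cast(m,px,z):
    px=np.atleast_2d(np.float64(px)); K=m['K']
    u=cv2.undistortPoints(px.reshape(-1,1,2),K,np.array([m['k1'],0,0,0,0])).reshape(-1,2)
    d=np.c_[u[:,0],-u[:,1],-np.ones(len(u))]@Rm(m['rotation']).T
    p=m['position']; z=np.broadcast_to(z,len(u))
    return p+d*((z-p[2])/d[:,2])[:,None]
def proj(m,P):
    q=(np.atleast_2d(P)-m['position'])@Rm(m['rotation'])
    q=q*[1,-1,-1]
    return cv2.projectPoints(q,np.zeros(3),np.zeros(3),m['K'],np.array([m['k1'],0,0,0,0]))[0].reshape(-1,2)
E
python3 - <<'E'
from h import *
m=imaging.camera_model('top'); im=cv2.imread('pics/top0.png')
c=im[130:290,190:470]
cv2.imwrite('pics/crop1.png',cv2.resize(c,None,fx=2.85,fy=2.85,interpolation=cv2.INTER_CUBIC))
print(im[225,350],im[210,300],im[230,221],im[250,221])
g=cv2.cvtColor(im,cv2.COLOR_BGR2GRAY)
mk=np.uint8((g<160)&(g>70))*255; 
cs,_=cv2.findContours(mk[:,300:385],cv2.RETR_EXTERNAL,cv2.CHAIN_APPROX_SIMPLE,offset=(300,0))
for q in cs:
    if cv2.contourArea(q)>2000:
        r=cv2.minAreaRect(q); b=cv2.boxPoints(r); print(r); print(cast(m,b,10).round(1))
E
```

```text
[87 90 80] [131 136 135] [140 137 136] [121 119 117]
((341.9999694824219, 206.99996948242188), (83.99998474121094, 271.99993896484375), -0.0)
[[ 240.5   69.7   10. ]
 [ 894.9   67.2   10. ]
 [ 892.8 -145.4   10. ]
 [ 237.2 -118.7   10. ]]
```

View pics/crop1.png

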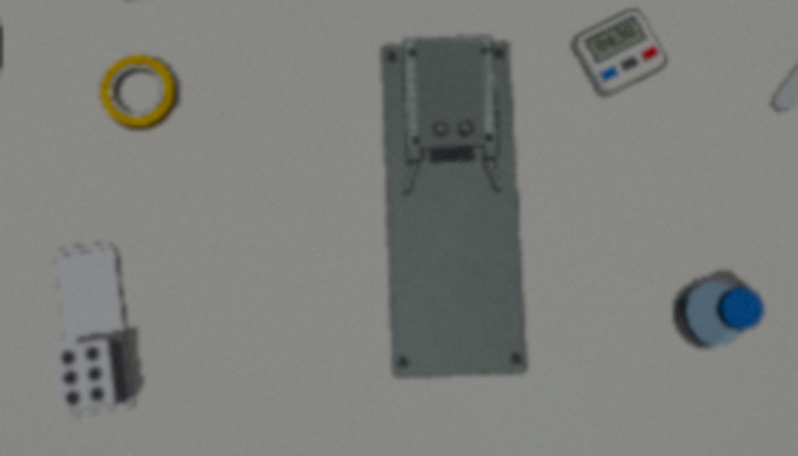

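The crop shows block holes around crop px (68..97, 353..398), tongue front end at y≈246, and the dock plate corners at about (382,42), (510,40), (393,376), (526,372). I'll convert these coarsely, then look from close with the wrist camera.

```bash
python3 - <<'E'
from h import *
m=imaging.camera_model('top'); im=cv2.imread('pics/top0.png')
f=lambda p:np.array(p)/2.85+[190,130]
mk=np.uint8(im.max(2)<110)*255
cs,_=cv2.findContours(mk[130:275,310:390],cv2.RETR_EXTERNAL,cv2.CHAIN_APPROX_SIMPLE,offset=(310,130))
q=max(cs,key=cv2.contourArea); q=cv2.convexHull(q)
r=cv2.minAreaRect(q); print(cast(m,cv2.boxPoints(r),10).round(1))
d=cast(m,f([[382,42],[510,40],[393,376],[526,372]]),10);print('hand corners',d.round(1))
h=cast(m,f([[68,357],[92,353],[70,377],[95,374],[73,398],[97,394]]),58);print('holes',h.round(1),h.mean(0).round(1))
t=cast(m,f([[60,250],[117,247]]),8);print('tongue',t.round(1),t.mean(0))
v=t.mean(0)-h.mean(0);print('len',np.hypot(*v[:2]),'yaw',np.arctan2(v[1],v[0]))
w=imaging.camera_model('wrist');s=bot.get_state()
R=Rm(s['orientation']);print(w['K'][0,0],w['k1'],R.T@(w['position']-s['tcp_pos']),R.T@Rm(w['rotation']))
for n,p in [('bottle',(708,312)),('tape',(139,92)),('timer',(620,52))]: print(n,cast(m,f(p),10).round())
E
```

```text
[[ 703.8   15.3   10. ]
 [ 708.2 -100.2   10. ]
 [ 420.1 -103.6   10. ]
 [ 416.6    5.9   10. ]]
hand corners [[ 700.4    9.3   10. ]
 [ 700.8 -100.3   10. ]
 [ 419.     4.4   10. ]
 [ 420.6 -103.8   10. ]]
holes [[436.8 255.4  58. ]
 [439.6 237.   58. ]
 [421.5 253.4  58. ]
 [423.6 234.2  58. ]
 [405.6 250.6  58. ]
 [408.4 232.3  58. ]] [422.6 243.8  58. ]
tongue [[525.7 278.7   8. ]
 [527.6 231.4   8. ]] [526.62374892 255.02560754   8.        ]
len 104.62213204501428 yaw 0.10719571022393183
345.57247800844647 -0.07642484784994054 [  70.33411082    1.40732184 -168.51006781] [[-1.05980589e-03  9.61303866e-01  2.75488210e-01]
 [ 9.99999270e-01  8.59001116e-04  8.49560949e-04]
 [ 5.80041545e-04  2.75488909e-01 -9.61304075e-01]]
bottle [[ 467. -256.   10.]]
tape [[659. 216.  10.]]
timer [[ 689. -194.   10.]]
```

```bash
python3 - <<'E'
from h import *
for y in (0.12,0.12-np.pi,0.12+np.pi):
    for p in ([423,244,24],[423,244,150],[500,-47,100],[530,-48,34],[570,-48,34],[620,-48,150]):
        q=solve_ik(p,[np.pi,0,y-(0.1 if p[1]<0 else 0)]); print(round(y,2),p,None if q is None else np.round(q,2))
bot.move_ptp([600,-48,170],[np.pi,0,0.015])
m=imaging.camera_model('wrist'); im=imaging.capture('wrist'); cv2.imwrite('pics/wd.png',im); np.save('wd.npy',m,allow_pickle=True)
bot.move_ptp([450,246,150],[np.pi,0,0.12])
m=imaging.camera_model('wrist'); im2=imaging.capture('wrist'); cv2.imwrite('pics/wb.png',im2); np.save('wb.npy',m,allow_pickle=True)
cv2.imwrite('pics/both.png',np.vstack([im[:, :],im2])[:, :]) if 0 else None
print(bot.get_state()['t'])
E
```

```text
0.12 [423, 244, 24] [ 0.37  0.42 -0.58  0.56  0.   -2.89]
0.12 [423, 244, 150] [ 0.37  0.26 -0.43  0.88  0.   -2.89]
0.12 [500, -47, 100] [-0.24  0.34 -0.47  0.76  0.    2.88]
0.12 [530, -48, 34] [-0.23  0.47 -0.46  0.64  0.    2.89]
0.12 [570, -48, 34] [-0.21  0.53 -0.35  0.69  0.    2.91]
0.12 [620, -48, 150] [-0.2   0.5  -0.07  1.    0.    2.93]
-3.02 [423, 244, 24] [ 0.37  0.42 -0.58  0.56  0.    0.25]
-3.02 [423, 244, 150] [ 0.37  0.26 -0.43  0.88  0.    0.25]
-3.02 [500, -47, 100] [-0.24  0.34 -0.47  0.76  0.   -0.26]
-3.02 [530, -48, 34] [-0.23  0.47 -0.46  0.64  0.   -0.25]
-3.02 [570, -48, 34] [-0.21  0.53 -0.35  0.69  0.   -0.23]
-3.02 [620, -48, 150] [-0.2   0.5  -0.07  1.    0.   -0.22]
3.26 [423, 244, 24] [ 0.37  0.42 -0.58  0.56  0.    0.25]
3.26 [423, 244, 150] [ 0.37  0.26 -0.43  0.88  0.    0.25]
3.26 [500, -47, 100] [-0.24  0.34 -0.47  0.76  0.   -0.26]
3.26 [530, -48, 34] [-0.23  0.47 -0.46  0.64  0.   -0.25]
3.26 [570, -48, 34] [-0.21  0.53 -0.35  0.69  0.   -0.23]
3.26 [620, -48, 150] [-0.2   0.5  -0.07  1.    0.   -0.22]
7.55
```

View pics/wd.png

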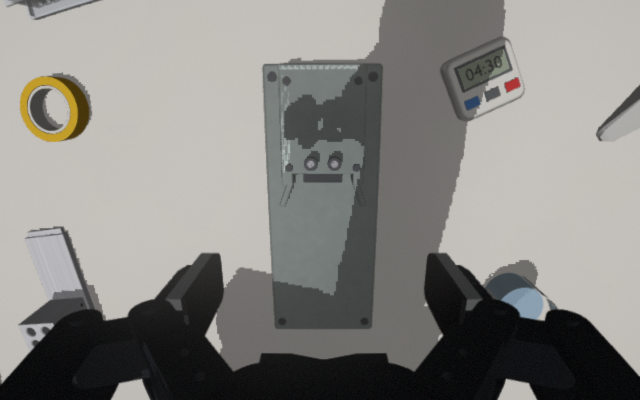

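View pics/wb.png

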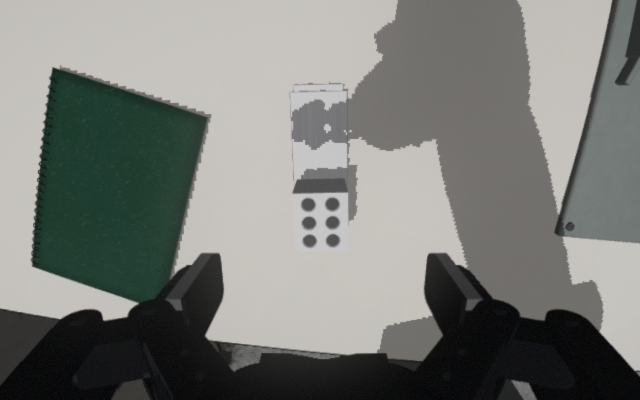

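Dock view: plate corners near (263,65), (383,65), (275,328), (371,328), pins (312,162), (335,162), toe (323,178), guides (287,190), (358,190). Block view: six holes at (308..333, 204..240), tongue end at y≈84–91, block almost upright in the view.

```bash
python3 - <<'E'
from h import *
mb=np.load('wb.npy',allow_pickle=True).item(); md=np.load('wd.npy',allow_pickle=True).item()
b=cv2.imread('pics/wb.png'); g=cv2.cvtColor(b,cv2.COLOR_BGR2GRAY)
mk=np.uint8(g[196:250,298:345]<110)*255
cs,_=cv2.findContours(mk,cv2.RETR_EXTERNAL,cv2.CHAIN_APPROX_NONE,offset=(298,196))
h=np.array([cv2.minEnclosingCircle(c)[0] for c in cs if 60<cv2.contourArea(c)<300]);print(h)
H=cast(mb,h,58);c=H.mean(0);print(H.round(1),'centre',c.round(1))
# yaw from holes: PCA
d=H[:,:2]-c[:2];u,s,vt=np.linalg.svd(d);v=vt[0]*np.sign(vt[0][0]);print('yaw holes',np.arctan2(v[1],v[0]),s)
t=cast(mb,[[290.5,91],[346.5,90]],8);print('tongue shoulder',t.round(1),(t.mean(0)-c),'yaw',np.arctan2(*(t.mean(0)-c)[[1,0]]))
d=cv2.imread('pics/wd.png')
gd=cv2.cvtColor(d,cv2.COLOR_BGR2GRAY); 
# plate side edges: left edge rows 90..300 strongest gradient
def edge(cols,rows,sgn,axis):
    P=[]
    G=sgn*cv2.Sobel(cv2.GaussianBlur(gd,(5,5),1),cv2.CV_32F,axis==0,axis==1)
    for r in rows:
        L=G[r,cols] if axis==0 else G[cols,r]
        k=int(L.argmax()); x=cols.start+k
        P.append((x,r) if axis==0 else (r,x))
    return np.array(P,float)
def line(px):
    W=cast(md,px,10)[:,:2]; l=cv2.fitLine(np.float32(W),cv2.DIST_HUBER,0,1,.01).ravel(); return l, np.abs((W-l[2:])@[-l[1],l[0]]).mean()
A=edge(slice(258,282),range(85,260,3),-1,0); B=edge(slice(364,390),range(110,310,3),1,0)
for P in (A,B): print(line(P))
F=cast(md,[[275,328],[371,328],[263,65],[383,65]],10);print(F.round(1))
bo=cast(md,[[272,76],[372.5,76],[282,322],[364.5,322]],10);print('bolts',bo.round(1))
print('pins',cast(md,[[312,160],[335.5,160]],52).round(1))
print('guides',cast(md,[[294,175],[351,175],[283,206],[364,206]],24).round(1))
E
```

```text
[[332.5        240.        ]
 [309.         240.5       ]
 [332.02630615 221.60527039]
 [308.5        222.5       ]
 [307.86584473 204.10975647]
 [332.         203.57142639]]
[[410.2 235.2  58. ]
 [407.5 254.2  58. ]
 [426.  237.6  58. ]
 [423.  256.2  58. ]
 [438.3 258.4  58. ]
 [441.  239.5  58. ]] centre [424.3 246.8  58. ]
yaw holes 0.12407453386154328 [31.0610147  23.29868163]
tongue shoulder [[522.6 284.7   8. ]
 [529.2 236.7   8. ]] [101.6012516   13.91440774 -50.        ] yaw 0.13610445183665676Traceback (most recent call last):
  File "<stdin>", line 24, in <module>
  File "<stdin>", line 16, in edge
cv2.error: OpenCV(4.12.0) :-1: error: (-5:Bad argument) in function 'Sobel'
> Overload resolution failed:
>  - Argument 'dx' must be integer, not bool
>  - Argument 'dx' must be integer, not bool
```

```bash
python3 - <<'E'
import cv2
d=cv2.imread('pics/wd.png')[130:220,255:390]
cv2.imwrite('pics/wdc.png',cv2.resize(d,None,fx=5.5,fy=5.5,interpolation=cv2.INTER_CUBIC))
E
```

```text
(no output)
```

View pics/wdc.png

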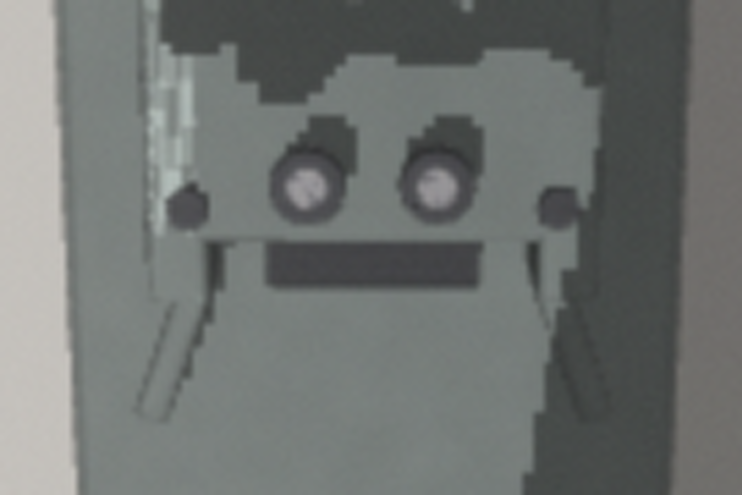

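Close crop: pins at crop (308,188), (437,188), roof front edge y≈241, toe (268–480, 241–288), guide tips (152,415), (597,415).

```bash
python3 - <<'E'
from h import *
md=np.load('wd.npy',allow_pickle=True).item()
d=cv2.imread('pics/wd.png'); gd=cv2.GaussianBlur(cv2.cvtColor(d,cv2.COLOR_BGR2GRAY),(5,5),1)
def edge(cols,rows,sgn):
    G=sgn*cv2.Sobel(gd,cv2.CV_32F,1,0); return np.array([(cols.start+G[r,cols].argmax(),r) for r in rows],float)
def line(px):
    W=cast(md,px,10)[:,:2]; l=cv2.fitLine(np.float32(W),cv2.DIST_HUBER,0,1,.01).ravel()
    l=l*np.r_[[np.sign(l[0])]*2,1,1]; return np.arctan2(l[1],l[0]), l[3]+(594-l[2])*l[1]/l[0], np.abs((W-l[2:])@[-l[1],l[0]]).mean()
print(line(edge(slice(256,284),range(90,260,3),-1)),line(edge(slice(362,392),range(110,310,3),1)))
f=lambda p:np.array(p)/5.5+[255,130]
print('corners',cast(md,[[275,328],[371,328],[263,65],[383,65]],10).round(1).tolist())
print('bolts',cast(md,[[272,76],[372.5,76],[282,322],[364.5,322]],10).round(1).tolist())
print('pins x22',cast(md,f([[308,188],[437,188]]),52).round(1).tolist())
print('roof x10',cast(md,f([[205,241],[540,241]]),36).round(1).tolist())
print('toe x0',cast(md,f([[268,288],[480,288]]),23).round(1).tolist())
print('guides x-24',cast(md,f([[152,415],[597,415]]),24).round(1).tolist())
print('roofbolts',cast(md,f([[187,208],[558,207]]),36).round(1).tolist())
E
```

```text
(np.float32(0.01720092), np.float32(9.887713), np.float64(0.24629419948681752)) (np.float32(0.017969925), np.float32(-99.27838), np.float64(0.25550494218265646))
corners [[421.5, 6.2, 10.0], [423.2, -101.9, 10.0], [699.0, 10.5, 10.0], [700.7, -97.8, 10.0]]
bolts [[689.5, 2.5, 10.0], [690.9, -88.7, 10.0], [429.7, -1.9, 10.0], [431.1, -94.2, 10.0]]
pins x22 [[616.5, -34.9, 52.0], [616.8, -54.6, 52.0]]
roof x10 [[604.5, -17.6, 36.0], [605.3, -72.1, 36.0]]
toe x0 [[593.6, -27.2, 23.0], [594.2, -63.4, 23.0]]
guides x-24 [[570.9, -7.1, 24.0], [572.1, -84.3, 24.0]]
roofbolts [[609.9, -14.8, 36.0], [611.0, -74.8, 36.0]]
```

```bash
cat >> h.py <<'E'
O=np.array([594.5,-44.9]); PSI=0.0175
ex=np.array([np.cos(PSI),np.sin(PSI)]); ey=np.array([-ex[1],ex[0]])
def D(x,y,z): return [*(O+x*ex+y*ey),z]   # dock frame -> world, block centre / TCP
RD=[np.pi,0,PSI]
def st(msg=''):
    s=bot.get_state(); f=np.array(s['contact_force']); p=np.array(s['tcp_pos'])
    q=p[:2]-O; print(msg,'t',round(s['t'],2),'dock xyz',np.round([q@ex,q@ey,p[2]],2),'F',np.round([f[:2]@ex,f[:2]@ey,f[2]],2),'M',np.round(s['wrist_torque'],2),'op',round(s['opening'],3),'gf',np.round(s['gripper_force'],1)); return s
E
python3 - <<'E'
from h import *
c=[424.3,246.8]; r=[np.pi,0,0.128]
bot.move_ptp([*c,75],r); bot.movel([*c,22],r,max_speed=80); st('down')
bot.grip(0.0,100); st('grip')
bot.movel([*c,26],max_speed=40); bot.movel([*c,110],max_speed=150); bot.dwell(.2); st('lift')
print(bot.get_state()['orientation'])
bot.move_ptp(D(-147,0,75),RD); bot.dwell(.2); st('over')
m=imaging.camera_model('wrist'); im=imaging.capture('wrist'); cv2.imwrite('pics/over.png',im); np.save('over.npy',m,allow_pickle=True)
E
```

```text
down t 8.78 dock xyz [-164.52  294.81   22.45] F [ 0.37 -0.14  1.13] M [-0.03 -0.02  0.05] op 1.0 gf 0.0
grip t 9.28 dock xyz [-164.65  294.25   23.03] F [-1.51 -3.66  9.36] M [-0.5   0.41  0.16] op 0.479 gf 99.6
lift t 10.43 dock xyz [-166.    294.27  108.84] F [ 0.42  0.02 -3.39] M [-0.01  0.03  0.04] op 0.479 gf 101.4
[3.14099031e+00 2.27868405e-03 1.27990932e-01]
over t 15.36 dock xyz [-1.470e+02  5.000e-02  7.498e+01] F [-0.31  0.16 -3.66] M [-0.04  0.03  0.04] op 0.478 gf 101.5
```

View pics/over.png

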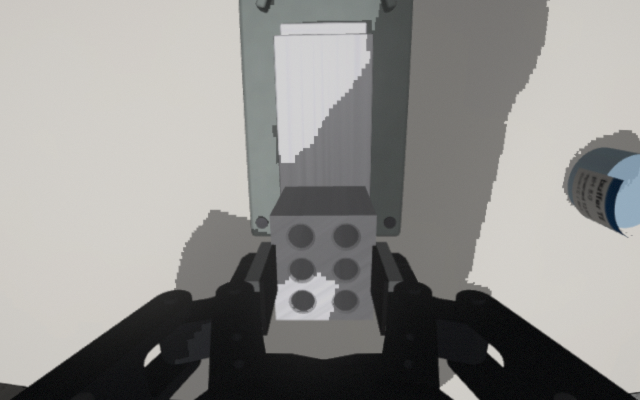

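Block is held square; the tongue end is at (275..372, 35), holes at (301..346, 236..301), and the plate lies beneath centred. Check the tongue's y and yaw in the dock frame.

```bash
python3 - <<'E'
from h import *
m=np.load('over.npy',allow_pickle=True).item()
def dk(px,z):
    W=cast(m,px,z)[:,:2]-O; return np.c_[W@ex,W@ey].round(1)
b=52.4
print('shoulder',dk([[275,36],[372,34.5]],b+8).tolist())
print('mid tongue',dk([[280,180],[370.5,180]],b+8).tolist())
H=dk([[301,236],[346,236],[301.5,268.5],[346,268.5],[302,300.5],[346.5,300]],b+58);print('holes',H.tolist(),H.mean(0))
print('bolts rear/front plate',dk([[262,222.5],[389.5,222.5]],10).tolist(), 'plate corners',dk([[252,235],[401,235]],10).tolist(),'guide tips',dk([[263,4],[389,4]],24).tolist())
E
```

```text
shoulder [[-46.5, 25.3], [-45.8, -22.6]]
mid tongue [[-119.6, 25.1], [-119.7, -24.2]]
holes [[-131.7, 10.8], [-131.8, -7.9], [-146.7, 10.9], [-146.8, -8.2], [-162.5, 11.0], [-162.3, -8.7]] [-146.96666667    1.31666667]
bolts rear/front plate [[-162.8, 45.7], [-162.9, -46.1]] plate corners [[-172.6, 53.6], [-172.7, -55.1]] guide tips [[-22.6, 36.6], [-22.6, -36.9]]
```

The camera shows the held block +1.3 mm in y with the TCP at 0 and the dock at about -0.3, so I shift the target y by about -1.5, set it down, and check again once the tongue is between the guides.

```bash
python3 - <<'E'
from h import *
bot.movel(D(-147,-1.5,40),RD,max_speed=80); bot.dwell(.2); st('above')
print(bot.movel(D(-147,-1.5,28),RD,max_speed=12,threshold=5)); s=st('touch')
z=s['tcp_pos'][2]
bot.movel(D(-147,-1.5,z-0.2),RD,max_speed=20); st('set')
bot.movel(D(-115,-1.5,z-0.2),RD,max_speed=40); st('slid to tip -6')
m=imaging.camera_model('wrist'); im=imaging.capture('wrist'); cv2.imwrite('pics/in.png',im); np.save('in.npy',m,allow_pickle=True)
E
```

```text
above t 16.2 dock xyz [-146.46   -1.62   40.5 ] F [-0.59  0.06 -3.35] M [-0.01  0.03 -0.01] op 0.479 gf 101.5
True
touch t 16.84 dock xyz [-147.06   -1.57   33.05] F [-0.74 -0.17  4.65] M [0.06 0.08 0.05] op 0.478 gf 102.4
set t 17.09 dock xyz [-146.45   -1.69   33.1 ] F [ 0.34 -0.26  1.63] M [ 0.04 -0.05 -0.02] op 0.478 gf 102.1
slid to tip -6 t 18.04 dock xyz [-115.14   -1.39   33.07] F [-1.99  0.36  5.05] M [0.16 0.39 0.12] op 0.477 gf 102.4
```

View pics/in.png

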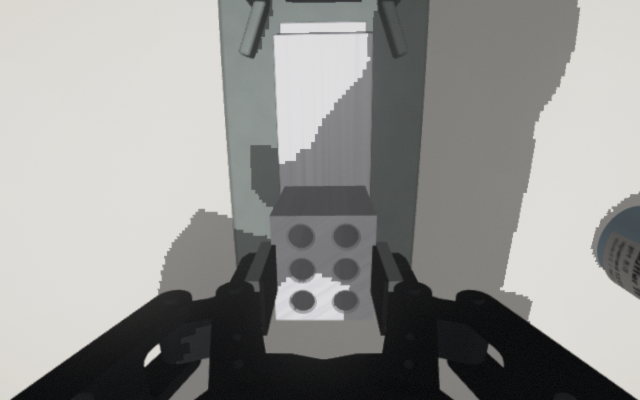

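Tongue lies centred between the guides (guide tips 256/391, tongue 275.6/372 → both mid ≈323.7). Slide in under the toe up to just short of the earliest stop position.

```bash
python3 - <<'E'
from h import *
z=bot.get_state()['tcp_pos'][2]-0.1
for x in (-109,-103,-97,-91,-85,-79):
    hit=bot.movel(D(x,-1.5,z),RD,max_speed=25,threshold=25); s=st(f'{x} {hit}')
    if hit: break
E
```

```text
-109 False t 18.48 dock xyz [-108.83   -1.41   33.08] F [-1.82  0.31  4.58] M [0.25 0.22 0.  ] op 0.478 gf 102.4
-103 False t 18.88 dock xyz [-102.98   -1.47   33.05] F [-1.2   0.71  5.08] M [0.18 0.33 0.08] op 0.48 gf 102.5
-97 False t 19.27 dock xyz [-96.96  -1.5   33.04] F [-0.77 -0.18  4.92] M [ 0.25  0.33 -0.01] op 0.475 gf 102.5
-91 False t 19.66 dock xyz [-91.47  -1.47  33.02] F [-3.35 -1.    5.46] M [0.25 0.52 0.03] op 0.474 gf 102.6
-85 False t 20.05 dock xyz [-89.04  -1.35  32.93] F [-11.04  -0.68  15.13] M [ 0.27  2.35 -0.02] op 0.477 gf 103.6
-79 False t 20.44 dock xyz [-82.45  -1.16  32.92] F [-9.53 -0.82 13.83] M [ 0.4   2.04 -0.01] op 0.477 gf 103.5
```

```bash
cat >> h.py <<'E'
def rd(n=5):
    A=[]
    for _ in range(n):
        bot.dwell(.02); s=bot.get_state(); f=np.array(s['contact_force']); p=np.array(s['tcp_pos']); q=p[:2]-O
        A.append([s['t'],q@ex,q@ey,p[2],-f[:2]@ex,f[:2]@ey,f[2]])
    return np.mean(A,0)
E
python3 - <<'E'
from h import *
z=32.97; x=-79; L=[]
r=rd();print('start',r.round(2))
while x<-30:
    x+=1.5; hit=bot.movel(D(x,-1.5,z),RD,max_speed=12,threshold=15); r=rd(3); L.append([x,*r]); print(x,hit,r.round(2))
    b=[l[5] for l in L[1:-1]]
    if hit or (len(b)>=2 and r[4]>np.median(b[-8:])+4): break
E
```

```text
start [ 20.49 -82.46  -1.18  32.93   9.88  -0.61  14.24]
-77.5 False [ 20.83 -81.07  -1.14  32.91  10.06  -0.72  14.04]
-76.0 False [ 2.116e+01 -7.961e+01 -1.120e+00  3.291e+01  1.026e+01 -3.000e-02
  1.431e+01]
-74.5 False [ 21.48 -78.18  -1.09  32.9   10.32  -0.22  13.77]
-73.0 False [ 21.81 -76.71  -1.07  32.9   10.27  -0.18  14.19]
-71.5 False [ 22.13 -75.26  -1.03  32.9   10.6   -0.65  13.86]
-70.0 False [ 22.46 -73.76  -1.01  32.9   10.41  -0.67  14.41]
-68.5 False [ 22.78 -72.28  -0.99  32.89  10.4   -0.57  14.47]
-67.0 False [ 23.11 -70.78  -0.96  32.89  11.18  -0.56  13.9 ]
-65.5 False [ 23.43 -69.26  -0.95  32.9   10.17  -0.35  14.31]
-64.0 False [ 2.376e+01 -6.778e+01 -9.400e-01  3.289e+01  1.043e+01 -1.000e-02
  1.438e+01]
-62.5 False [ 24.08 -66.26  -0.93  32.89  10.71  -0.41  14.6 ]
-61.0 False [ 24.41 -64.74  -0.92  32.9   10.29   0.22  14.22]
-59.5 False [ 24.73 -63.23  -0.91  32.89  10.13  -0.34  14.18]
-58.0 False [ 2.506e+01 -6.172e+01 -9.100e-01  3.290e+01  1.044e+01  3.000e-02
  1.389e+01]
-56.5 False [ 25.38 -60.24  -0.9   32.9   10.23   0.82  14.01]
-55.0 False [ 25.71 -59.56  -0.88  32.87  12.09  -0.27  16.16]
-53.5 False [ 26.03 -59.09  -0.85  32.87  15.47  -0.73  19.24]
```

```bash
python3 - <<'E'
from h import *
z=32.97; x=-53.5
while x<-44:
    x+=0.7; bot.movel(D(x,-1.5,z),RD,max_speed=6); r=rd(5); print(round(x,1),r.round(2),'rise',round(r[4]-10.35,2))
    if r[4]-10.35>=12.0: break
E
```

```text
-52.8 [ 26.37 -59.13  -0.86  32.83  16.41  -0.45  20.78] rise 6.06
-52.1 [ 26.72 -58.8   -0.85  32.85  17.35  -0.44  21.18] rise 7.0
-51.4 [ 27.07 -58.6   -0.83  32.83  18.76  -0.84  23.03] rise 8.41
-50.7 [ 27.42 -58.37  -0.83  32.83  20.04  -0.48  24.05] rise 9.69
-50.0 [ 27.77 -58.19  -0.81  32.8   20.88  -0.66  25.08] rise 10.53
-49.3 [ 28.12 -57.95  -0.8   32.81  21.78  -0.98  26.23] rise 11.43
-48.6 [ 28.47 -57.75  -0.78  32.8   23.45  -0.92  27.59] rise 13.1
```

Rise 13.1 N with about 2.4 mm compression: roughly 10–11 N on the stop. Now unload the arm's stored push before opening, so that it neither surges forward nor drags the block.

```bash
python3 - <<'E'
from h import *
z=32.97; x=-48.6
while x>-62:
    x-=1.2; bot.movel(D(x,-1.3,z),RD,max_speed=12); r=rd(3); print(round(x,1),r.round(2))
    if r[4]<4: break
E
```

```text
-49.8 [ 28.78 -57.7   -0.75  32.82  21.13  -1.42  24.8 ]
-51.0 [ 29.08 -57.67  -0.74  32.84  18.15  -0.96  21.49]
-52.2 [ 29.38 -57.6   -0.75  32.88  13.76  -0.43  18.61]
-53.4 [ 29.68 -57.57  -0.73  32.88  11.17  -0.1   15.11]
-54.6 [ 29.98 -57.52  -0.72  32.91   8.56   0.21  11.52]
-55.8 [ 30.28 -57.53  -0.71  32.92   5.36   0.09   8.6 ]
-57.0 [ 30.58 -57.69  -0.71  32.94   2.93   1.03   6.04]
```

```bash
python3 - <<'E'
from h import *
bot.movel(D(-57.3,-1.3,33.1),RD,max_speed=10); print(rd(3).round(2))
bot.grip(0.62); s=st('open'); 
m=imaging.camera_model('wrist'); im=imaging.capture('wrist')
p=s['tcp_pos']; bot.movel([p[0],p[1],60],max_speed=40); bot.movel([p[0],p[1],130],max_speed=120); st('up')
m=imaging.camera_model('wrist'); im2=imaging.capture('wrist'); np.save('fin.npy',m,allow_pickle=True)
cv2.imwrite('pics/open.png',im);cv2.imwrite('pics/fin.png',im2)
E
```

```text
[ 30.88 -57.68  -0.74  32.97   2.14   1.94   5.28]
open t 31.18 dock xyz [-56.9   -1.79  32.97] F [0.35 0.35 0.1 ] M [ 0.06 -0.07  0.06] op 0.619 gf 0.0
up t 32.78 dock xyz [-57.41  -1.66 129.38] F [-0.09 -0.38 -0.13] M [-0.01  0.02  0.01] op 0.618 gf 0.0
```

View pics/fin.png

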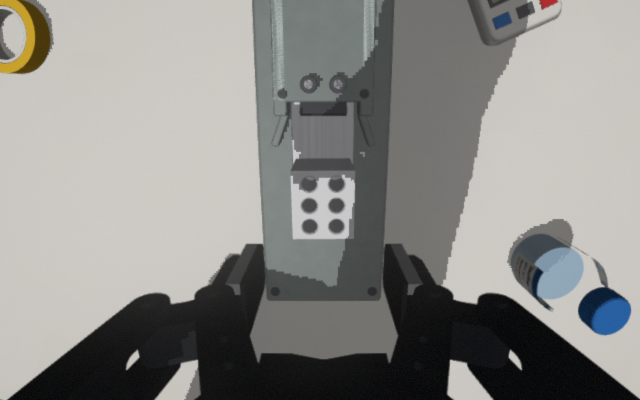

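Block sits on the plate with the tongue under the roof and toe, fingers clear; holes at (309..337, 184..226). Measure whether it sprang back.

```bash
python3 - <<'E'
from h import *
m=np.load('fin.npy',allow_pickle=True).item(); im=cv2.imread('pics/fin.png'); g=cv2.cvtColor(im,cv2.COLOR_BGR2GRAY)
cs,_=cv2.findContours(np.uint8(g[174:240,294:352]<115)*255,cv2.RETR_LIST,cv2.CHAIN_APPROX_NONE,offset=(294,174))
h=np.array([cv2.minEnclosingCircle(c)[0] for c in cs if 60<cv2.contourArea(c)<350]);print(h.round(1).tolist())
def dk(px,z):
    W=cast(m,px,z)[:,:2]-O; return np.c_[W@ex,W@ey].round(2)
H=dk([[309,184.5],[336.5,184.5],[309,205.5],[336.5,205.5],[309.5,226.5],[337,226.5]],68); print(H.tolist(),H.mean(0))
if len(h): print(dk(h,68).tolist())
print('toe/pins',dk([[309,84],[338.5,84]],52).tolist(),'roof',dk([[283,102],[365,102]],36).tolist(),'corners',dk([[266,299],[381,299]],10).tolist())
E
```

```text
[[309.1, 226.0], [335.9, 225.5], [336.0, 205.0], [309.0, 205.0], [337.0, 182.3], [304.9, 180.7]]
[[-44.27, 9.65], [-44.29, -9.2], [-59.35, 9.84], [-59.37, -9.34], [-74.99, 9.68], [-75.01, -9.85]] [-59.54666667   0.13      ]
[[-74.59, 9.94], [-74.25, -9.03], [-59.0, -8.99], [-58.99, 9.83], [-42.71, -9.5], [-41.6, 12.4]]
toe/pins [[22.38, 9.53], [22.36, -10.58]] roof [[10.3, 29.43], [10.25, -30.86]] corners [[-171.46, 54.86], [-171.58, -55.21]]
```

The block sprang back about 1–1.5 mm until friction balanced the spring. That leaves about 1 mm of compression, so it is still bearing on the stop, flat and clamped. The robot is clear, so I'm handing in.

```bash
python3 - <<'E'
from h import *
st(); print(bot.sign_off())
E
```

```text
t 32.83 dock xyz [-57.68  -1.62 129.05] F [-0.85 -0.69 -0.97] M [ 0.05  0.04 -0.02] op 0.621 gf 0.0
the job is handed in; nothing more can be done
None
```

I handed the job in at about 33 s: the tube block was pressed home with an estimated 10–11 N on the stop and released flat under the clamp toe; it then sprang back about 1–1.5 mm, so it should still bear on the stop by about 1 mm (estimated from the camera, not felt), and I never touched the bottle, tape roll or timer.

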